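# Swing the pinned prep tray alongside the chopping board

### The job

The larger wooden tray, pinned to the worktop by a post through one corner, has been left lying crosswise. Swing its free corner, opposite the post, a quarter turn clockwise (seen from above) round the post, so that the tray lies flat on the board's side of the post with its long sides parallel to those of the chopping board. Leave the small tray and the jam jar where they stand.

Things in the scene. Friction and masses are not known exactly. Their poses are not given: they have to be found in the camera images.
- tray: open light-wood tray, 210x120x45 mm outside, walls and floor 8 mm, 0.5 kg, loose, turning on a fixed steel post (16 mm thick, 34 mm cap, top 64 mm high) through an 26 mm hole in one corner. Origin: centre of the hole, underside. x along the long sides, z up; outer faces at x -25 and +185, y -95 and +25 mm: free corner (185, -95). Starts with x about 90 degrees counter-clockwise of world x
- board: dark wooden chopping board, 240 x 360 x 21 mm, fixed on the worktop to the right of the post, a lemon and a tomato on it. Origin: centre of its underside; y runs along its long (360 mm) sides, which point away from the robot within 12 degrees (y is near world -x); z up
- small_tray: small open tray of the same light wood, 120 x 80 x 35 mm, loose, without a post, to the left; a bystander. Origin: centre of its underside
- jam_jar: closed glass jam jar, 70 mm across, 101 mm high, loose, standing behind the trays; a bystander. Origin: centre of its underside

How it is judged:
At the end, for the whole second after the job is handed in: The larger tray's long sides are parallel to the board's long sides within 10 degrees, the tray lies on the board's side of the post, flat (within 3 degrees), at rest, its pinned corner still on the post (within 15 mm of where it was) (angle between the x axis of tray and the y axis of board, either way round below 0.175 rad and y of board in the frame of tray below -0.1 m and distance of tray from where it was at the start of the episode below 0.015 m and angle between tray's own z axis and vertical below 0.05 rad and linear speed of tray below 0.02 m/s and angular speed of tray below 0.1 rad/s); the robot touches nothing.
It fails at once if the small tray is moved by more than 30 mm (distance of small_tray from where it was at the start of the episode above 0.03 m).
It fails at once if the jam jar is moved by more than 30 mm (distance of jam_jar from where it was at the start of the episode above 0.03 m).
It fails at once if the jam jar is tipped (angle between jam_jar's own z axis and vertical above 0.35 rad).
It also fails if it takes over 38 s, if anything falls off the work surface, if the arm or the gripper's body presses on something with over 40 N, if the wrist force passes 120 N, or if a joint passes its speed limit or range.

### The arm

A 6-joint arm with a two-finger parallel gripper is mounted at the origin on a cart in front of the work surface, level with it; the furniture and walls round the work are solid. World frame = base frame: x ahead of the robot, y to its left, z up, the work surface at z = 0. Lengths are in m, angles in rad, forces in N, time in s.
With the tool pointing down it reaches from about 0.25 to 0.725 m from the base axis. Payload 4 kg.
Tool frame: the origin (TCP) lies at the very end of the fingers, on their centre line; the grasp point (between the pads) lies 19 mm behind it; z points along the fingers, y is the line along which they close (so a half turn about z gives the same grasp; the last joint's range is limited). The gripper opens to 85 mm and grips with 20 to 120 N. Pads are 22 mm wide; open, the fingers measure 114 mm over their backs; the gripper's body (76 mm by 85 mm) begins 54 mm behind the grasp point. The pads swing forward as they close: fully open they stand 13 mm farther back than shut.
Start: joints at [1.177, 0.241, 0.005, 1.335, 0, 1.571], TCP at [0.192, 0.462, 0.231] pointing down, gripper open.
Joint ranges: [-2.72, 2.72], [-1.05, 1.87], [-1.09, 1.28], [-1.99, 2.15], [-1.42, 1.44], [-3.14, 3.14]. Speed limits (rad/s): [2.79, 2.79, 3.14, 3.14, 3.14, 3.14].

### API

Orientations are given as a unit quaternion [x, y, z, w].
In Python, from workcell import bot, vision, workorder gives the robot as it stands.
- The arm moves only by the shell command python3 -m creep 'ROWS' [OPENING]. ROWS is JSON, a list of rows, each a list of 2 entries, a list of its own where there are three numbers: the shift along the tool's x, y, z in mm, then the turn, a rotation vector about the tool's x, y, z in rad. In form: [[[dx, dy, dz], [wx, wy, wz]], ...]. A call has 1 to 12 rows; each row shifts and turns the commanded pose from where the row before left it, along the tool's axes as they then stand; what a row does not reach is not made up. A row lasts 1/8 s, in which the tool goes at most 62.5 mm and 10.7 degrees, less where a joint would pass 70% of its speed; a pose out of reach is approached as far as the arm can. A call is refused whole if a number of a shift passes 62.5 or a number of a turn 0.188, either way. A call with a gripper value outside its range is refused whole. OPENING is the finger opening in mm, from 0 to 85.4, set as the call begins (- or left out, the last holds). The fingers move at their own pace and stop on an object; the grip force is fixed at half the most. Time passes only in rows, so rows that do not move let the fingers close. It gives the time, the measured TCP pose, the force, the opening and the grip force at its end, in the units of the state.
- bot.get_obs(): the state, without advancing time (a new reading comes with each control period).
- vision.camera(name): name is "scene" or "top" or "wrist"; returns a dict with "image" (400x640x3 uint8, blue, green, red), "z_map" (400x640 float32, m along the optical axis (not along the pixel's ray), 0 where there is no reading), "K" (3x3 intrinsics, pixels), "k1" (the pictures are not rectified: a ray, as slopes to the right and down, at radius r is drawn at 1 + k1 r^2 times it, then the intrinsics apply), "rvec" (rotation vector, rad) and "tvec" (3), from world to camera coordinates, as OpenCV has them; the wrist camera has in their place "tool_from_camera" (4x4, takes a point from camera to tool coordinates, whose origin is the TCP and whose axes are the flange's). Camera axes: x right, y down, z forward; pixel columns grow to the right and rows downward; lengths in m; the calibration is good to about 2 mm. A picture is of the moment at which its call begins: read the wrist's pose just before it.
- workorder.job_done(): hands the job in; it is judged then, once.
Trained networks look in a picture, given as the dict that the camera call returned (one of the last four; its "shot" number tells which), for a name from the list of things; names that differ only in an ending like _2 or _b are one class to them, and where a whole thing is asked for, a point or a joint stands for the part that bears it (a point fixed in the world has none). Each returns a list of dicts, best first, with "score" (0 to 1); they miss things now and then, are a little off and sometimes report something else, mostly with a low value. They report only what shows in the picture. A call takes as long as a camera call.
- vision.spot_in(picture, query): "position" ([column, row] in pixels, amid what is visible of it).
- vision.place_of(picture, query): "position" ([column, row] in pixels: a listed point, or the origin of a listed thing).
The state is a dict: "clock": time; "joint_pos": joint angles; "joint_vel": joint speeds; "tau": joint torques, N m; "eef_pos": TCP position; "tool_rot": TCP orientation; "ft_force": force on the tool from outside, world axes, zero at the start; "ft_torque": the same for the moment, N m; "grip_width": finger opening in m; "grasp_force": force on a finger pad.
Only numpy, scipy, OpenCV 4.12 (cv2) and the standard library are available. Lean on these libraries where they do the work, as an engineer would, in place of code of your own. Each camera call takes 0.05 s, during which the arm holds its last target. There are 200 camera calls.

## Working session

There is one attempt and no reset: what is moved stays moved. The work goes in short steps, Python scripts to look and compute and a shell command to move; the robot and the scene stay as the last step left them, time stands still between calls to the robot, and variables do not carry over. Pictures are saved under pics/ and viewed, at most 10 in all, crops included, and the job is handed in when it is done.

```bash
mkdir -p pics
cat > h.py <<'E'
import numpy as np, cv2
from scipy.spatial.transform import Rotation as R
from workcell import bot, vision, workorder
def world(p,uv,z=None):
    u,v=uv;K=p["K"];d=np.array([(u-K[0,2])/K[0,0],(v-K[1,2])/K[1,1]]);s=d.copy()
    for _ in range(20): s=d/(1+p["k1"]*(s@s))
    ray=np.array([s[0],s[1],1.]);M=R.from_rotvec(np.ravel(p["rvec"])).as_matrix();t=np.ravel(p["tvec"])
    o=-M.T@t;w=M.T@ray
    if z is None: k=p["z_map"][int(v),int(u)]
    else: k=(z-o[2])/w[2]
    return o+k*w
E
python3 - <<'E'
from h import *
o=bot.get_obs();print(o["clock"],o["eef_pos"],o["tool_rot"],R.from_quat(o["tool_rot"]).as_matrix().round(2))
p=vision.camera("top");cv2.imwrite("pics/top1.png",p["image"])
for n in["tray","board","small_tray","jam_jar"]:
  for r in vision.place_of(p,n)[:2]: print(n,r,world(p,r["position"],0).round(3),world(p,r["position"]).round(3))
E
```

```text
0.0 [0.19159603 0.4611138  0.23038421] [ 1.95643142e-01  9.80674546e-01 -1.07030075e-03 -2.26360933e-04] [[-0.92  0.38 -0.  ]
 [ 0.38  0.92 -0.  ]
 [ 0.   -0.   -1.  ]]
tray {'position': [321.5, 253.2], 'score': 0.69} [ 0.438 -0.004  0.   ] [ 0.439 -0.002  0.068]
board {'position': [425.2, 232.8], 'score': 0.95} [ 0.499 -0.344  0.   ] [ 0.499 -0.338  0.021]
small_tray {'position': [199.5, 206.8], 'score': 0.78} [0.594 0.393 0.   ] [0.593 0.39  0.011]
small_tray {'position': [320.2, 254.3], 'score': 0.31} [0.435 0.    0.   ] [0.436 0.002 0.068]
jam_jar {'position': [240.4, 159.6], 'score': 0.64} [0.75  0.261 0.   ] [0.733 0.247 0.076]
```

View pics/top1.png

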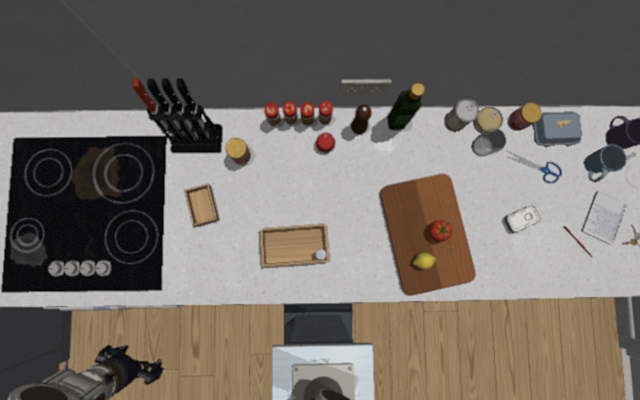

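The top view shows the tray running left from the post at (321,254), with its free corner at about (260,228). The board at (425,233) leans left, the small tray is at (200,206) and the jar is at (240,152). I'll go above the tray's end wall.

```bash
python3 -m creep '[[[-46,-19,0],[0,0,0]],[[-46,-19,0],[0,0,0]],[[-46,-19,0],[0,0,0]],[[-46,-19,0],[0,0,0]],[[-46,-19,0],[0,0,0]],[[-46,-19,0],[0,0,0]],[[-46,-19,0],[0,0,0]],[[-46,-19,0],[0,0,0]],[[0,0,0],[0,0,-0.131]],[[0,0,0],[0,0,-0.131]],[[0,0,0],[0,0,-0.131]],[[0,0,0],[0,0,0]]]' 60
python3 - <<'E'
from h import *
o=bot.get_obs();p=vision.camera("wrist");cv2.imwrite("pics/w1.png",p["image"])
T=np.eye(4);T[:3,:3]=R.from_quat(o["tool_rot"]).as_matrix();T[:3,3]=o["eef_pos"]
C=np.linalg.inv(T@p["tool_from_camera"]);p["rvec"]=R.from_matrix(C[:3,:3]).as_rotvec();p["tvec"]=C[:3,3]
print(o["clock"],o["eef_pos"],T[:3,:3].round(3),o["joint_pos"])
for r in vision.place_of(p,"tray")[:2]: print(r,world(p,r["position"],0))
def seg(p,lo,hi,nm):
    g=[(u,v) for v in range(0,400,2) for u in range(0,640,2) if p["z_map"][v,u]>0]
    X=np.array([world(p,q) for q in g])
    m=(X[:,2]>lo)&(X[:,2]<hi)
    return X[m]
X=seg(p,.038,.052,"t");print("wall",len(X),X[:,:2].min(0),X[:,:2].max(0))
r=cv2.minAreaRect(X[:,:2].astype(np.float32));print(r,cv2.boxPoints(r).round(3))
q=vision.camera("top");
b=seg(q,.013,.03,"b");b=b[(abs(b[:,0]-.5)<.25)&(abs(b[:,1]+.34)<.2)]
r=cv2.minAreaRect(b[:,:2].astype(np.float32));print("board",r,cv2.boxPoints(r).round(3))
E
```

```text
clock: 1.75
eef_pos: [0.4733, 0.18, 0.2311]
tool_rot: [0.001, 1.0, -0.0, -0.0]
ft_force: [0.8, 0.9, 0.2]
grip_width: 0.0601
grasp_force: 0.0
1.75 [0.47328953 0.18002416 0.23113032] [[-1.     0.003 -0.   ]
 [ 0.003  1.    -0.   ]
 [ 0.    -0.    -1.   ]] [ 3.63469687e-01  2.53640951e-01  2.16933323e-02  1.33926902e+00
 -2.00356570e-06  3.65997759e-01]
{'position': [152.4, 134.1], 'score': 0.83} [0.43541682 0.00109365 0.        ]
wall 1358 [ 0.401252   -0.02363842] [0.73067442 0.26537953]
((0.5740370750427246, 0.11051961034536362), (0.3767791986465454, 0.22651079297065735), 13.80051326751709) [[ 0.364  0.176]
 [ 0.418 -0.044]
 [ 0.784  0.045]
 [ 0.73   0.265]]
board ((0.5237165689468384, -0.4004036784172058), (0.39044469594955444, 0.35819900035858154), 10.803441047668457) [[ 0.298 -0.261]
 [ 0.366 -0.613]
 [ 0.749 -0.54 ]
 [ 0.682 -0.188]]
```

View pics/w1.png

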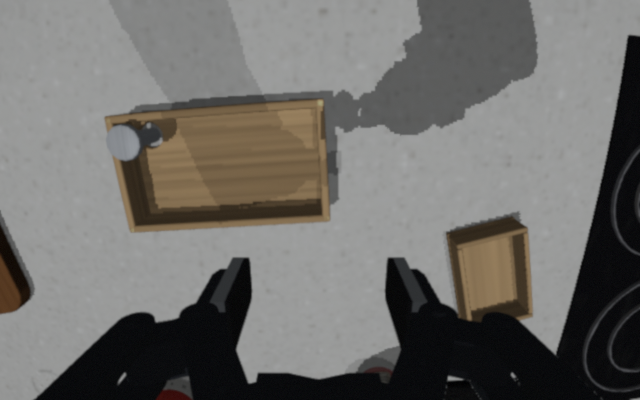

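The wrist view shows the tray rim corners at (107,117), (323,100), (328,220) and (132,230), with the post at (125,142). The end wall to grip is the right one, at column 325. The fingers are about at columns 230 and 400, lower in the picture and nearer the camera.

Run:
```python
from h import *
o=bot.get_obs();p=vision.camera("wrist")
T=np.eye(4);T[:3,:3]=R.from_quat(o["tool_rot"]).as_matrix();T[:3,3]=o["eef_pos"]
C=np.linalg.inv(T@p["tool_from_camera"]);p["rvec"]=R.from_matrix(C[:3,:3]).as_rotvec();p["tvec"]=C[:3,3]
c=np.array([world(p,q,.045)[:2] for q in[(107,117),(323,100),(328,220),(132,230)]]);print(c.round(4))
print("post cap",world(p,(125,142),.064).round(4))
for a,b in[(0,1),(3,2),(1,2),(0,3)]: d=c[b]-c[a];print(np.linalg.norm(d),np.degrees(np.arctan2(d[1],d[0])))
q=vision.camera("top");h=cv2.cvtColor(q["image"],cv2.COLOR_BGR2HSV)
m=((h[...,1]>90)&(h[...,2]<190)&(h[...,2]>40)).astype(np.uint8);m[:,:360]=0;m[:,490:]=0;m[:160]=0;m[296:]=0
k=max(cv2.findContours(m,0,2)[0],key=cv2.contourArea)
B=np.array([world(q,x[0],.021)[:2] for x in k],np.float32);r=cv2.minAreaRect(B);print(r,cv2.boxPoints(r).round(3))
```

```text
[[ 0.4136 -0.0202]
 [ 0.4014  0.1848]
 [ 0.5178  0.1901]
 [ 0.5288 -0.0135]]
post cap [0.4352 0.005  0.064 ]
0.20536724237962403 93.41123951915834
0.20387508069407534 93.10015304034394
0.11649946393701999 2.5706572595337978
0.11538019412702899 3.305006955584904
((0.49790042638778687, -0.344003289937973), (0.3551481068134308, 0.23848626017570496), 11.48460578918457) [[ 0.3   -0.263]
 [ 0.348 -0.496]
 [ 0.696 -0.426]
 [ 0.648 -0.192]]
```

```bash
python3 -m creep '[[[7,5,0],[0,0,-0.055]],[[0,0,50],[0,0,0]],[[0,0,50],[0,0,0]],[[0,0,50],[0,0,0]],[[0,0,40],[0,0,0]],[[0,0,21],[0,0,0]],[[0,0,0],[0,0,0]]]'; python3 -m creep '[[[0,0,0],[0,0,0]],[[0,0,0],[0,0,0]],[[0,0,0],[0,0,0]],[[0,0,0],[0,0,0]],[[0,0,0],[0,0,0]],[[0,0,0],[0,0,0]],[[0,0,0],[0,0,0]],[[0,0,0],[0,0,0]]]' 0
```

```text
clock: 2.88
eef_pos: [0.4647, 0.1846, 0.0186]
tool_rot: [-0.027, 1.0, -0.001, -0.002]
ft_force: [0.3, 0.4, 0.5]
grip_width: 0.0599
grasp_force: 0.0
clock: 3.88
eef_pos: [0.4675, 0.1853, 0.0216]
tool_rot: [-0.027, 1.0, 0.0, 0.001]
ft_force: [-1.0, -0.5, 7.2]
grip_width: 0.0067
grasp_force: 61.6
```

```bash
python3 -m creep '[[[-12.7,-3.4,-2],[0,0,0.0713]],[[-12.7,-3.4,0],[0,0,0.0713]],[[-12.7,-3.4,0],[0,0,0.0713]],[[-12.7,-3.4,0],[0,0,0.0713]],[[-12.7,-3.4,0],[0,0,0.0713]]]'
```

```text
clock: 4.5
eef_pos: [0.5283, 0.1632, 0.0221]
tool_rot: [0.151, 0.988, 0.001, 0.0]
ft_force: [0.6, 1.0, -2.5]
grip_width: 0.0064
grasp_force: 60.2
```

Low forces; continuing.

```bash
python3 -m creep '[[[-12.7,-3.4,0],[0,0,0.0713]],[[-12.7,-3.4,0],[0,0,0.0713]],[[-12.7,-3.4,0],[0,0,0.0713]],[[-12.7,-3.4,0],[0,0,0.0713]],[[-12.7,-3.4,0],[0,0,0.0713]],[[-12.7,-3.4,0],[0,0,0.0713]],[[-12.7,-3.4,0],[0,0,0.0713]],[[-12.7,-3.4,0],[0,0,0.0713]]]'
```

```text
clock: 5.5
eef_pos: [0.5996, 0.0873, 0.0219]
tool_rot: [0.423, 0.906, 0.0, 0.0]
ft_force: [1.0, 0.8, -3.4]
grip_width: 0.0067
grasp_force: 60.2
```

```bash
python3 -m creep '[[[-12.7,-3.4,0],[0,0,0.0713]],[[-12.7,-3.4,0],[0,0,0.0713]],[[-12.7,-3.4,0],[0,0,0.0713]],[[-12.7,-3.4,0],[0,0,0.0713]],[[-12.7,-3.4,0],[0,0,0.0713]],[[-12.7,-3.4,0],[0,0,0.0713]],[[-12.7,-3.4,0],[0,0,0.0713]],[[0,0,0],[0,0,0]],[[0,0,0],[0,0,0]]]'
python3 - <<'E'
from h import *
o=bot.get_obs();M=R.from_quat(o["tool_rot"]).as_matrix();print(M.round(3),o["joint_pos"].round(2) if hasattr(o["joint_pos"],"round") else o["joint_pos"])
p=vision.camera("top");cv2.imwrite("pics/top2.png",cv2.resize(p["image"][140:320,160:500],None,fx=2.3,fy=2.3))
E
```

```text
clock: 6.62
eef_pos: [0.6185, -0.0014, 0.0217]
tool_rot: [0.633, 0.774, -0.001, -0.001]
ft_force: [-0.6, -1.4, -3.7]
grip_width: 0.0066
grasp_force: 60.1
[[-0.199  0.98  -0.002]
 [ 0.98   0.199 -0.   ]
 [ 0.    -0.002 -1.   ]] [-0.    0.63  0.03  0.98 -0.    1.37]
```

View pics/top2.png

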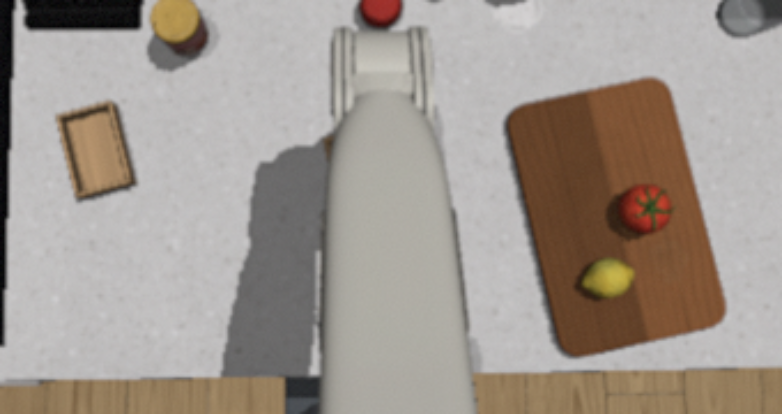

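The arm hides the tray; the board and the bystanders are unmoved. I'll release, rise and check.

```bash
python3 -m creep '[[[0,0,2],[0,0,0]],[[0,0,0],[0,0,0]]]'; python3 -m creep '[[[0,0,0],[0,0,0]],[[0,0,0],[0,0,0]],[[0,0,0],[0,0,0]],[[0,0,0],[0,0,0]],[[0,0,0],[0,0,0]],[[0,0,-20],[0,0,0]],[[0,0,-40],[0,0,0]],[[0,0,-50],[0,0,0]],[[0,0,-50],[0,0,0]],[[0,0,-50],[0,0,0]],[[0,0,0],[0,0,0]]]' 50
python3 - <<'E'
from h import *
o=bot.get_obs();p=vision.camera("wrist");cv2.imwrite("pics/w2.png",p["image"])
T=np.eye(4);T[:3,:3]=R.from_quat(o["tool_rot"]).as_matrix();T[:3,3]=o["eef_pos"]
C=np.linalg.inv(T@p["tool_from_camera"]);p["rvec"]=R.from_matrix(C[:3,:3]).as_rotvec();p["tvec"]=C[:3,3]
np.savez("w2.npz",**{k:p[k] for k in["K","k1","rvec","tvec","z_map"]})
for r in vision.place_of(p,"tray")[:2]: print(r,world(p,r["position"],0))
E
```

```text
clock: 6.92
eef_pos: [0.6186, -0.0012, 0.0216]
tool_rot: [0.633, 0.774, -0.0, -0.0]
ft_force: [-4.3, -1.4, 5.5]
grip_width: 0.0068
grasp_force: 61.5
clock: 8.3
eef_pos: [0.622, -0.0015, 0.2361]
tool_rot: [0.633, 0.774, 0.003, 0.004]
ft_force: [-0.1, 0.0, -0.3]
grip_width: 0.0499
grasp_force: 0.0
```

View pics/w2.png

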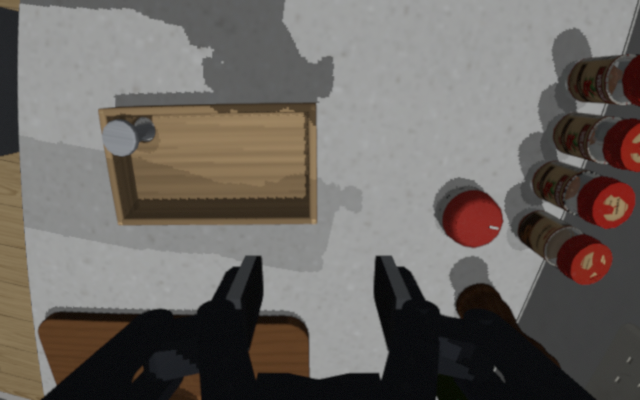

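The wrist view shows the tray on the post at (122,138), its long edges at rows 105 and 223, parallel to the board's edge at about rows 314–318. I'll check it is flat by depth before handing in.

Run:
```python
from h import *
p=np.load("w2.npz")
F=np.array([world(p,(u,v)) for u in range(165,300,15) for v in range(125,190,10)])
a=np.linalg.lstsq(np.c_[F[:,:2],np.ones(len(F))],F[:,2],rcond=None)[0];t=np.degrees(np.hypot(*a[:2]));print("floor z",F[:,2].mean(),"tilt deg",t)
o=bot.get_obs();print(o["ft_force"],o["clock"])
if t<1.5 and F[:,2].mean()<.014: print(workorder.job_done())
```

```text
floor z 0.008145485107053168 tilt deg 0.2899114712707336
[-0.4540786   0.01776759 -0.65843042] 8.4
the job is handed in; nothing more can be done
None
```

I swung the tray about 82° clockwise round its post: it lies flat on the board's side with its long sides parallel to the board's, the small tray and jam jar were not touched, and the job was handed in at 8.4 s.

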